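# Pin the swing-arm work stop

### The job

Put the swing-arm work stop into service: swing its steel arm by the black handle until the hole in the arm lies over the hole in the grey base. Then take the locking pin with the plain round knob from the wooden stand and push it down through both holes until its collar sits on the arm, and let go. Leave the T-handled pin in the stand.

Things in the scene. Friction and masses are not known exactly. Their poses are not given: they have to be found in the camera images.
- lock_hole (a point): Hole in the fixed grey base (190x110x36 mm, long along this point's x): centre of its mouth in the base's top, 36 mm above the worktop; 26 mm wide, right through. The arm's upright pivot is 95 mm away along this point's -x. The steel arm, just above the base, has a like hole 95 mm from the pivot: the holes line up when the arm points from the pivot along this point's +x. Pivot bolt: 60 mm high.
- stop_handle (a point): Centre of the arm's black handle, an upright post 20 mm thick, 39 mm tall, 72 mm above the worktop, 165 mm from the pivot, 70 mm beyond the arm's hole; point x points outward along the arm (44 mm wide, top 50 mm above the worktop). About 1 N swings it; it stays where left, with no stop at the lined-up place. It starts 34 to 63 degrees counter-clockwise (from above) of that.
- pin_knob (a point): Locking pin: centre of its black round knob (28 mm thick, 43 tall; z up). 28 mm below: underside of a collar 42 mm wide, 5 thick; below it a 14 mm shank whose last 16 mm taper to a 5 mm point 72 mm below this point. 0.12 kg. It hangs in a fixed wooden stand (55x150x60 mm, two holes 80 mm apart), this point 88 mm above the worktop; lift 50 mm to clear. Fully home in the arm: 78 mm.
- t_bar (a point): The other pin, which stays in the stand: the same shank and collar in the stand's other hole, but with a T handle, a level black bar 64 mm long and 13 mm thick on a 12 mm stem. This point is the middle of the bar, 98 mm above the worktop; the bar lies within 20 degrees of square to the line of the two pins.
Things that resemble listed ones, but are neither listed nor needed, are in the scene too. What is shaped like the part that bears pin_knob but yellow is not meant.

How it is judged:
On the way:
1. the arm is swung so that its hole lies over the base's hole (handle within 30 mm of the line through pivot and base hole) (y of stop_handle in the frame of lock_hole between -0.03 and 0.03 m), for 0.2 s.
At the end, for the whole second after the job is handed in: The round-knobbed pin stands upright (within 11 degrees) through the arm's hole and the base's hole, its axis within 15 mm of the base hole's, pushed down until its collar is within 7 mm of the arm; the arm is in line (handle within 30 mm of the line through pivot and base hole) (all of step 1 and horizontal distance between pin_knob and lock_hole below 0.015 m and z of pin_knob in the frame of lock_hole below 0.049 m and angle between pin_knob's own z axis and vertical below 0.2 rad); the robot touches nothing.
It fails at once if the T-handled pin is taken out of the stand or shifted by more than 25 mm (distance of t_bar from where it was at the start of the episode above 0.025 m).
It also fails if it takes over 53 s, if anything falls off the work surface, if the arm or the gripper's body presses on something with over 40 N, if the wrist force passes 120 N, or if a joint passes its speed limit or range.

### The arm

A 7-joint arm with a two-finger parallel gripper is mounted at the origin on a cart in front of the work surface, level with it; the furniture and walls round the work are solid. World frame = base frame: x ahead of the robot, y to its left, z up, the work surface at z = 0. Lengths are in m, angles in rad, forces in N, time in s.
With the tool pointing down it reaches from about 0.425 to 0.925 m from the base axis. Payload 6.8 kg.
Tool frame: the origin (TCP) lies on the centre line of the jaws, within the pads' length; the fingertips stand bot.tip_reach ahead of it and the grasp point (between the pads) lies 3 mm ahead of it (bot.tip_reach is the distance from the TCP to the fingertips, in m); z points along the fingers, y is the line along which they close (so a half turn about z gives the same grasp; the last joint's range is limited). The gripper opens to 85 mm and grips with 20 to 120 N. Pads are 22 mm wide; open, the fingers measure 114 mm over their backs; the gripper's body (76 mm by 85 mm) begins 54 mm behind the grasp point. The pads swing forward as they close: fully open they stand 13 mm farther back than shut.
Start: joints at [1.233, 0.477, 0.022, 1.555, -0.011, 1.109, -0.083], TCP at [0.154, -0.657, 0.253] pointing down, gripper open.
Joint ranges: [-2.96, 2.96], [-0.34, 2.1], [-1.41, 1.46], [0.24, 2.44], [-1.37, 4.51], [0.17, 1.92], [-2.96, 2.96]. Speed limits (rad/s): [2.39, 2.39, 3.14, 3.14, 3.14, 3.14, 3.14].

### API

Orientations are given as a unit quaternion [w, x, y, z].
In Python, from station import bot gives the robot as it stands.
- The arm moves only by the tool jog_arm, never from a script. Its argument "deltas" is a list of rows, each a list of 7 numbers: the shift along the world's x, y, z in m, then the turn, a rotation vector about the world's x, y, z in rad, then the opening, from 0 (shut) to 1 (fully open). In form: [[x, y, z, rx, ry, rz, grip], ...]. A call has 1 to 10 rows; each row shifts and turns the commanded pose from where the row before left it; what a row does not reach is not made up. A row lasts 1/10 s, in which the tool goes at most 50 mm and 8.59 degrees, less where a joint would pass 70% of its speed; a pose out of reach is approached as far as the arm can. A call with a gripper value outside its range is refused whole. The fingers move at their own pace and stop on an object; "newtons" is the grip in N (left out, the last holds). Time passes only in rows, so rows that do not move let the fingers close. It gives the time, the measured TCP pose, the force, the opening and the grip force at its end, in the units of the state.
- bot.get_obs(): the state, without advancing time (a new reading comes with each control period).
- bot.read_camera(name): name is "scene" or "top" or "wrist"; returns a dict with "img" (420x560x3 uint8, red, green, blue), "K" (3x3 intrinsics, pixels), "dist_coeffs" ([k1, k2, p1, p2, k3] as OpenCV has them; the pictures are not rectified), "eye" and "attitude" of the camera in the world. Camera axes: x right, y down, z forward; pixel columns grow to the right and rows downward; lengths in m; the calibration is good to about 2 mm. A picture is of the moment at which its call begins. There is no depth.
- bot.hand_in(): hands the job in; it is judged then, once.
The state is a dict: "t": time; "q": joint angles; "joint_vel": joint speeds; "joint_torque": joint torques, N m; "eef_pos": TCP position; "tool_rot": TCP orientation; "contact_force": force on the tool from outside, world axes, zero at the start; "torque": the same for the moment, N m; "gripper_width": opening from 0.0 (shut) to 1.0 (fully open); "grasp_force": force on a finger pad.
Only numpy, scipy, OpenCV 4.12 (cv2) and the standard library are available. Lean on these libraries where they do the work, as an engineer would, in place of code of your own. Each camera call takes 0.05 s, during which the arm holds its last target. There are 200 camera calls.

## Working session

There is one attempt and no reset: what is moved stays moved. The work goes in short steps, Python scripts to look and compute and a tool call to move; the robot and the scene stay as the last step left them, time stands still between calls to the robot, and variables do not carry over. Pictures are saved under pics/ and viewed, at most 10 in all, crops included, and the job is handed in when it is done.

Besides the shell and the picture viewer there is one more tool, called after "Emit:" by a JSON object that holds its "op" and its "data", one argument or row to a line. jog_arm: Moves the arm, as the interface text tells. Its arguments: {"type":"object","properties":{"deltas":{"type":"array"},"newtons":{"type":"number"}},"required":["deltas"]}

```bash
mkdir -p pics; cat > h.py <<'E'
import numpy as np, cv2
from scipy.spatial.transform import Rotation as R
from station import bot
def cam(n):
    c=bot.read_camera(n); return c
def mat(c):
    a=np.array(c["attitude"],float)
    return a if a.shape==(3,3) else R.from_quat(a[[1,2,3,0]]).as_matrix()
def ray(c,uv):
    p=cv2.undistortPoints(np.array([[uv]],float),np.array(c["K"]),np.array(c["dist_coeffs"]))[0,0]
    return np.array(c["eye"],float), mat(c)@np.array([p[0],p[1],1.])
def onz(c,uv,z):
    e,d=ray(c,uv); return e+d*(z-e[2])/d[2]
def save(c,n): cv2.imwrite("pics/"+n,cv2.cvtColor(c["img"],cv2.COLOR_RGB2BGR))
E
python3 - <<'E'
from h import *
import pickle
for n in ["top","scene"]:
    c=cam(n); save(c,n+"1.png"); pickle.dump(c,open(n+"1.pkl","wb"))
    print(n,c["eye"],mat(c)[:,2],c["K"][0])
o=bot.get_obs(); print(o["t"],o["eef_pos"],o["tool_rot"],bot.tip_reach)
E
```

```text
top [ 0.31601243 -0.06788757  1.41982948] [ 0.15484471 -0.0131533  -0.98785126] [525.53214452   0.         283.15122891]
scene [ 0.20274533 -0.8265759   1.02616134] [ 0.25998217  0.60593567 -0.75183192] [530.58848517   0.         281.65456262]
0.1 [ 0.15360929 -0.65677144  0.25244174] [-8.04268509e-04  9.93405891e-01  1.14647563e-01 -1.61100620e-04] 0.022
```

View pics/top1.png

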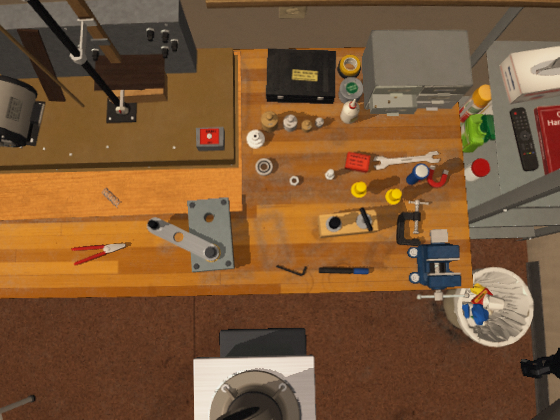

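View pics/scene1.png

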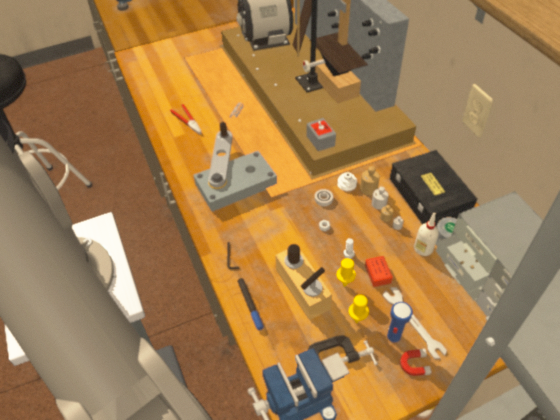

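The top view shows the grey base at (210,235), pivot (211,252), base hole (208,217), handle (154,225), round knob (334,223) and T-bar (366,220). The yellow pins are decoys. Next I'll refine these positions.

```bash
python3 - <<'E'
from h import *
import pickle
t=pickle.load(open("top1.pkl","rb")); s=pickle.load(open("scene1.pkl","rb"))
def crop(c,x,y,w,h,k): 
    return cv2.resize(cv2.cvtColor(c["img"][y:y+h,x:x+w],cv2.COLOR_RGB2BGR),None,fx=k,fy=k,interpolation=cv2.INTER_CUBIC)
a=crop(t,140,190,100,90,4); b=crop(t,310,190,100,90,4)
cc=crop(s,185,115,100,90,4)[:240]; d=crop(s,265,230,100,90,4)[:240]
cv2.imwrite("pics/crops.png",np.vstack([np.hstack([a,b]),np.hstack([cc,d])]))
for n,c,u,z in [("piv",t,(211,252),.06),("lock",t,(208,217),.036),("handle",t,(154,225),.0915),("armhole",t,(178,238),.05),("knob",t,(334,223),.1095),("tbar",t,(366,220),.1045),
 ("handle_s",s,(223,127),.0915),("knob_s",s,(293,250),.1095),("piv_s",s,(215,178),.06),("lock_s",s,(257,173),.036),("tbar_s",s,(313,278),.1)]:
    print(n,onz(c,u,z).round(3))
E
```

```text
piv [0.423 0.103 0.06 ]
lock [0.518 0.114 0.036]
handle [0.493 0.245 0.091]
armhole [0.462 0.191 0.05 ]
knob [ 0.485 -0.213  0.109]
tbar [ 0.492 -0.295  0.105]
handle_s [0.495 0.241 0.092]
knob_s [ 0.486 -0.22   0.11 ]
piv_s [0.418 0.1   0.06 ]
lock_s [0.529 0.093 0.036]
tbar_s [ 0.496 -0.296  0.1  ]
```

View pics/crops.png

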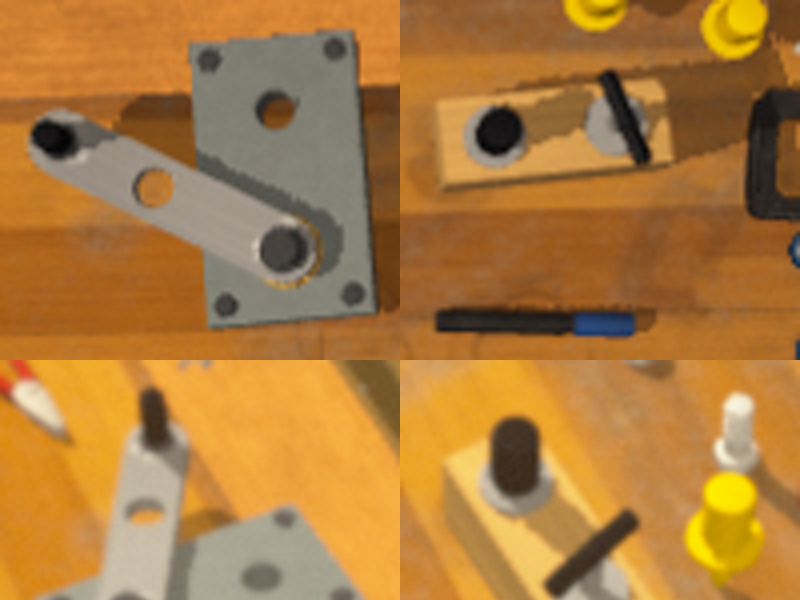

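Crops: base hole at top (208.8,217) and scene (250.5,169.2). The knob is at top (335,222), and the arm hole and handle are clear. The T-bar runs diagonally to the right of the knob, well clear of it along y.

```bash
python3 - <<'E'
from h import *
import pickle
t=pickle.load(open("top1.pkl","rb")); s=pickle.load(open("scene1.pkl","rb"))
C=lambda x,y:(140+x/4-.4,190+y/4-.4)
K=lambda x,y:(310+x/4-.4,190+y/4-.4)
k=[onz(t,C(*p),.036)[:2] for p in [(190,45),(353,30),(376,312),(210,327)]]
print(np.round(k,3), np.mean(k,0))
d=(k[0]-k[3])+(k[1]-k[2]); yaw=np.arctan2(d[1],d[0]);print("yaw",yaw, np.linalg.norm(d)/2)
L=onz(t,C(275,108),.036)[:2];P=onz(t,C(284,248),.06)[:2]; A=onz(t,C(153,188),.05)[:2];H=onz(t,C(45,137),.0915)[:2]
print("L",L,onz(s,(250.2,168.9),.036)[:2],"P",P,np.linalg.norm(L-P),np.arctan2(*(L-P)[::-1]))
print("A",A,np.linalg.norm(A-P),np.arctan2(*(A-P)[::-1]),"H",H,np.linalg.norm(H-P),np.arctan2(*(H-P)[::-1]))
S=lambda x,y:(265+x/4-.4,230+y/4-.4)
print("knob",onz(t,K(100,128),.1095),onz(s,S(115,75),.1095),"collar",onz(t,K(95,137),.065))
print("T ends",onz(t,K(208,75),.1045),onz(t,K(241,160),.1045))
q=bot.get_obs()["tool_rot"]; m=R.from_quat(np.array(q)[[1,2,3,0]]).as_matrix(); print(m.round(3))
E
```

```text
[[0.563 0.17 ]
 [0.571 0.061]
 [0.383 0.047]
 [0.375 0.156]] [0.4729672 0.1086576]
yaw 0.07231902022028473 0.18864122664792035
L [0.51933132 0.11316775] [0.5190524  0.11468615] P [0.42408236 0.10445359] 0.09564674608829549 0.0912342786334412
A [0.46602733 0.19171022] 0.0968147744785537 1.1227010159767603 H [0.49567926 0.25352147] 0.1653703399244337 1.123034761401962
knob [ 0.48869868 -0.21424741  0.1095    ] [ 0.48876395 -0.21667161  0.1095    ] collar [ 0.48873167 -0.21572749  0.065     ]
T ends [ 0.52175191 -0.28501108  0.1045    ] [ 0.46689418 -0.30346459  0.1045    ]
[[ 0.974  0.228 -0.001]
 [ 0.228 -0.974  0.002]
 [-0.    -0.002 -1.   ]]
```

Emit:
{"op": "jog_arm", "data": {
  "deltas": [
    [0.033,0.034,0,0,0,0.045,1],
    [0.033,0.034,0,0,0,0.045,1],
    [0.033,0.034,0,0,0,0.045,1],
    [0.033,0.034,0,0,0,0.045,1],
    [0.033,0.034,0,0,0,0.045,1],
    [0.033,0.034,0,0,0,0.045,1],
    [0.033,0.034,0,0,0,0.045,1],
    [0.033,0.034,0,0,0,0.045,1],
    [0.033,0.034,0,0,0,0.045,1],
    [0.033,0.034,0,0,0,0.045,1]
  ]
}}

```text
t: 1.1
eef_pos: [0.4846, -0.3157, 0.2531]
tool_rot: [-0.0, 0.943, 0.334, -0.0]
contact_force: [0.6, -0.8, -0.3]
gripper_width: 1.0
grasp_force: 0.0
```

Emit:
{"op": "jog_arm", "data": {
  "deltas": [
    [0.002,0.048,0,0,0,0.045,1],
    [0.002,0.048,0,0,0,0.045,1],
    [0.002,0.048,0,0,0,0.045,1],
    [0.002,0.048,0,0,0,0.045,1],
    [0.002,0.048,0,0,0,0.045,1],
    [0,0.048,0,0,0,0.045,1],
    [0,0.048,0,0,0,0.045,1],
    [0,0.048,0,0,0,0.045,1],
    [0,0.048,0,0,0,0.045,1],
    [0,0.048,0,0,0,0.045,1]
  ]
}}

```text
t: 2.1
eef_pos: [0.4933, 0.1644, 0.2532]
tool_rot: [0.0, 0.844, 0.536, -0.0]
contact_force: [0.7, -0.4, -0.4]
gripper_width: 1.0
grasp_force: 0.0
```

Emit:
{"op": "jog_arm", "data": {
  "deltas": [
    [0.001,0.045,0,0,0,0,1],
    [0.001,0.044,-0.013,0,0,0,1],
    [0,0,-0.04,0,0,0,1],
    [0,0,-0.04,0,0,0,1],
    [0,0,-0.03,0,0,0,1]
  ]
}}

```text
t: 2.6
eef_pos: [0.4946, 0.2514, 0.1277]
tool_rot: [-0.0, 0.844, 0.536, -0.001]
contact_force: [-0.0, -0.1, -0.2]
gripper_width: 0.996
grasp_force: 0.0
```

```bash
python3 - <<'E'
from h import *
c=cam("wrist"); save(c,"w1.png"); print(bot.get_obs()["eef_pos"], c["eye"])
E
```

```text
[0.49247604 0.24964473 0.12357128] [0.52674308 0.31908755 0.24839732]
```

View pics/w1.png

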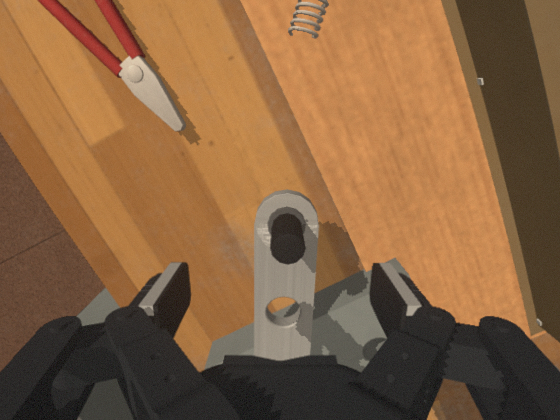

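The wrist view shows the handle top at (287,247), midway between the fingers (columns 165 to 400). I'll go down and grip.

Emit:
{"op": "jog_arm", "data": {
  "deltas": [
    [0.001,0.002,-0.022,0,0,0,1],
    [0,0,-0.022,0,0,0,1],
    [0,0,0,0,0,0,0],
    [0,0,0,0,0,0,0],
    [0,0,0,0,0,0,0],
    [0,0,0,0,0,0,0],
    [0,0,0,0,0,0,0],
    [0,0,0,0,0,0,0]
  ],
  "newtons": 25
}}

```text
t: 3.45
eef_pos: [0.4976, 0.254, 0.0876]
tool_rot: [0.0, 0.845, 0.535, 0.001]
contact_force: [-0.4, -0.8, 6.2]
gripper_width: 0.222
grasp_force: 25.3
```

Emit:
{"op": "jog_arm", "data": {
  "deltas": [
    [0.0126,-0.0068,0,0,0,-0.0866,0],
    [0.012,-0.0078,0,0,0,-0.0866,0],
    [0.0113,-0.0089,0,0,0,-0.0866,0],
    [0.0105,-0.0098,0,0,0,-0.0866,0],
    [0.0096,-0.0107,0,0,0,-0.0866,0],
    [0.0087,-0.0115,0,0,0,-0.0866,0]
  ]
}}

```text
t: 4.05
eef_pos: [0.5622, 0.1984, 0.0876]
tool_rot: [-0.0, 0.954, 0.299, 0.001]
contact_force: [-2.9, -0.3, 7.4]
gripper_width: 0.221
grasp_force: 25.5
```

Emit:
{"op": "jog_arm", "data": {
  "deltas": [
    [0.0076,-0.0122,0,0,0,-0.0866,0],
    [0.0066,-0.0128,0,0,0,-0.0866,0],
    [0.0054,-0.0133,0,0,0,-0.0866,0],
    [0.0043,-0.0137,0,0,0,-0.0866,0],
    [0.003,-0.014,0,0,0,-0.0866,0],
    [0.0018,-0.0143,0,0,0,-0.0866,0],
    [0,0,0,0,0,0,0],
    [0,0,0,0,0,0,0]
  ]
}}

```text
t: 4.85
eef_pos: [0.5905, 0.1176, 0.0876]
tool_rot: [-0.0, 0.999, 0.045, 0.001]
contact_force: [-2.2, -0.3, 6.7]
gripper_width: 0.226
grasp_force: 25.4
```

```bash
python3 - <<'E'
from h import *
t=cam("top"); save(t,"top2.png"); s=cam("wrist")
k=cv2.resize(t["img"][150:290,130:270],(420,420),interpolation=cv2.INTER_CUBIC)
cv2.imwrite("pics/c2.png",cv2.cvtColor(k,cv2.COLOR_RGB2BGR)); print(bot.get_obs()["eef_pos"])
E
```

```text
[0.59049241 0.11805975 0.08759511]
```

View pics/c2.png

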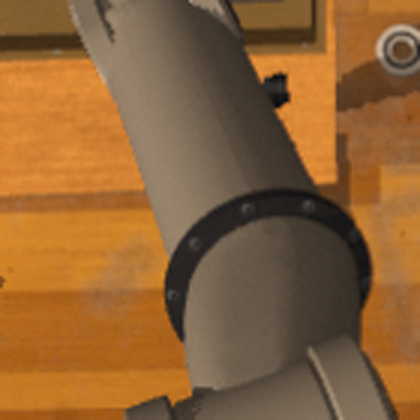

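The robot arm hides the work in that top view. I'll release, lift, travel to the knob and check from there.

Emit:
{"op": "jog_arm", "data": {
  "deltas": [
    [0,0,0,0,0,0,1],
    [0,0,0,0,0,0,1],
    [0,0,0,0,0,0,1],
    [0,0,0,0,0,0,1],
    [0,0,0,0,0,0,1],
    [0,0,0.03,0,0,0,1],
    [0,0,0.04,0,0,0,1],
    [0,0,0.04,0,0,0,1],
    [-0.012,-0.04,0.01,0,0,0.07,0.7],
    [-0.012,-0.04,0,0,0,0.07,0.7]
  ]
}}

```text
t: 5.95
eef_pos: [0.5675, 0.0387, 0.209]
tool_rot: [-0.0, 0.993, 0.118, 0.003]
contact_force: [0.5, -1.4, -0.7]
gripper_width: 0.707
grasp_force: 0.0
```

Emit:
{"op": "jog_arm", "data": {
  "deltas": [
    [-0.012,-0.04,0,0,0,0.08,0.7],
    [-0.012,-0.04,0,0,0,0.08,0.7],
    [-0.012,-0.04,0,0,0,0.08,0.7],
    [-0.012,-0.04,0,0,0,0.08,0.7],
    [-0.012,-0.04,0,0,0,0.08,0.7],
    [-0.012,-0.04,0,0,0,0.08,0.7],
    [-0.006,-0.014,-0.02,0,0,0.02,0.7],
    [0,0,-0.03,0,0,0,0.7],
    [0,0,-0.01,0,0,0,0.7]
  ]
}}

```text
t: 6.85
eef_pos: [0.4862, -0.2163, 0.144]
tool_rot: [-0.001, 0.934, 0.356, -0.001]
contact_force: [-0.3, 0.6, 0.5]
gripper_width: 0.696
grasp_force: 0.0
```

```bash
python3 - <<'E'
from h import *
t=cam("top"); w=cam("wrist"); s=cam("scene")
o=bot.get_obs(); print(o["eef_pos"],o["tool_rot"])
k=cv2.resize(t["img"][170:290,130:270],(490,420),interpolation=cv2.INTER_CUBIC)
k2=w["img"][::1,130:430]
im=np.hstack([k,k2]); cv2.imwrite("pics/c3.png",cv2.cvtColor(im,cv2.COLOR_RGB2BGR))
import pickle; pickle.dump((t,w,s),open("p3.pkl","wb"))
E
```

```text
[ 0.48825265 -0.21530981  0.14623002] [-5.16164404e-04  9.33820058e-01  3.57742579e-01 -2.81546136e-04]
```

View pics/c3.png

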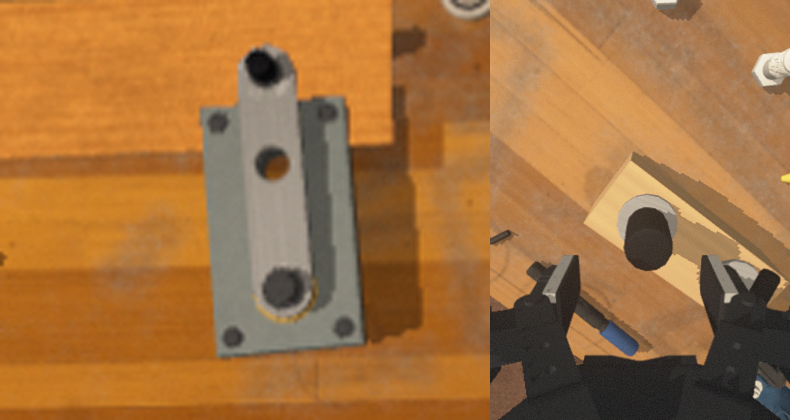

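The arm is in line and its hole at (272,163) in the crop sits over the base hole. The wrist view shows the knob at (648,240), centred between the fingers, with the T-bar clear on the right. I'll descend and grip.

Emit:
{"op": "jog_arm", "data": {
  "deltas": [
    [0,0,-0.027,0,0,0,0.7],
    [0,0,-0.026,0,0,0,0.7],
    [0,0,0,0,0,0,0.7],
    [0,0,0,0,0,0,0],
    [0,0,0,0,0,0,0],
    [0,0,0,0,0,0,0],
    [0,0,0,0,0,0,0],
    [0,0,0,0,0,0,0]
  ],
  "newtons": 60
}}

```text
t: 7.8
eef_pos: [0.4898, -0.2164, 0.0954]
tool_rot: [0.001, 0.934, 0.357, 0.001]
contact_force: [-0.8, 1.6, 6.0]
gripper_width: 0.314
grasp_force: 58.7
```

```bash
python3 - <<'E'
from h import *
import pickle
t,w,s=pickle.load(open("p3.pkl","rb"))
F=lambda x,y:(130+x/3.5-.4,170+y/3.5-.4)
print("A",onz(t,F(272,163),.05),"H",onz(t,F(263,67),.0915),"P",onz(t,F(281,288),.06))
k=np.mean([onz(t,F(*p),.036)[:2] for p in [(201,110),(344,97),(363,341),(219,355)]],0);print(k)
print(bot.get_obs()["eef_pos"])
E
```

```text
A [0.51847585 0.11406902 0.05      ] H [0.58391655 0.11512675 0.0915    ] P [0.42338057 0.1063103  0.06      ]
[0.47328776 0.10881826]
[ 0.48976185 -0.21635086  0.09537287]
```

Emit:
{"op": "jog_arm", "data": {
  "deltas": [
    [0,0,0.01,0,0,0,0],
    [0,0,0.015,0,0,0,0],
    [0,0,0.02,0,0,0,0],
    [0,0,0.02,0,0,0,0],
    [0,0,0.02,0,0,0,0],
    [0,0.015,0,0,0,0,0],
    [0.003,0.03,0,0,0,0,0],
    [0.003,0.03,0,0,0,0,0],
    [0.003,0.03,0,0,0,0,0],
    [0.003,0.03,0,0,0,0,0]
  ]
}}

```text
t: 8.8
eef_pos: [0.4992, -0.0788, 0.1779]
tool_rot: [-0.0, 0.934, 0.358, -0.0]
contact_force: [1.1, -0.9, -1.1]
gripper_width: 0.316
grasp_force: 59.8
```

Emit:
{"op": "jog_arm", "data": {
  "deltas": [
    [0.003,0.03,0,0,0,0,0],
    [0.003,0.03,0,0,0,0,0],
    [0.003,0.03,0,0,0,0,0],
    [0.003,0.03,0,0,0,0,0],
    [0.003,0.03,0,0,0,0,0],
    [0.003,0.03,0,0,0,0,0],
    [0,0.015,0,0,0,0,0],
    [0,0,0,0,0,0,0],
    [0,0,0,0,0,0,0]
  ]
}}

```text
t: 9.7
eef_pos: [0.5172, 0.1139, 0.1778]
tool_rot: [0.0, 0.934, 0.358, -0.001]
contact_force: [-0.4, 0.1, -2.1]
gripper_width: 0.309
grasp_force: 59.8
```

```bash
python3 - <<'E'
from h import *
s=cam("scene"); w=cam("wrist")
o=bot.get_obs(); print(o["eef_pos"],o["tool_rot"],o["gripper_width"],o["grasp_force"])
k=cv2.resize(s["img"][70:210,170:310],(420,420),interpolation=cv2.INTER_CUBIC)
cv2.imwrite("pics/c4.png",cv2.cvtColor(np.hstack([k,w["img"][:,120:440]]),cv2.COLOR_RGB2BGR))
E
```

```text
[0.51769264 0.11257771 0.17793609] [ 3.33629940e-04  9.34280071e-01  3.56539291e-01 -6.09934845e-04] 0.3174556461785225 59.80160057544708
```

View pics/c4.png

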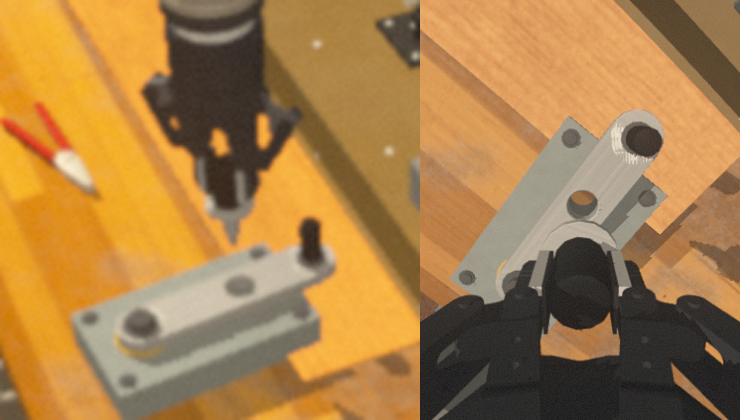

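The pin hangs straight, with its tip at (234,243) in the scene crop, above the arm hole at (240,286). I'll check that numerically.

```bash
python3 - <<'E'
from h import *
import pickle
t,w,s=pickle.load(open("p3.pkl","rb"))
F=lambda x,y:(170+x/3-.3,70+y/3-.3)
print("tip",onz(s,F(234,243),.0986),"hole",onz(s,F(240,286),.05))
E
```

```text
tip [0.51795445 0.11869447 0.0986    ] hole [0.51877039 0.11517216 0.05      ]
```

Emit:
{"op": "jog_arm", "data": {
  "deltas": [
    [0.001,-0.001,-0.02,0,0,0,0],
    [0,0,-0.02,0,0,0,0],
    [0,0,-0.015,0,0,0,0],
    [0,0,-0.01,0,0,0,0],
    [0,0,0,0,0,0,0]
  ]
}}

```text
t: 10.3
eef_pos: [0.5183, 0.1117, 0.1121]
tool_rot: [0.0, 0.934, 0.357, -0.001]
contact_force: [0.0, 0.1, -1.0]
gripper_width: 0.312
grasp_force: 59.8
```

Emit:
{"op": "jog_arm", "data": {
  "deltas": [
    [0,0,-0.008,0,0,0,0],
    [0,0,-0.008,0,0,0,0],
    [0,0,-0.004,0,0,0,0],
    [0,0,-0.003,0,0,0,0],
    [0,0,0,0,0,0,0]
  ]
}}

```text
t: 10.8
eef_pos: [0.519, 0.1129, 0.09]
tool_rot: [-0.0, 0.934, 0.357, -0.0]
contact_force: [0.0, -0.3, -1.3]
gripper_width: 0.316
grasp_force: 59.8
```

Free entry so far. I'll seat it gently and watch the force.

Emit:
{"op": "jog_arm", "data": {
  "deltas": [
    [0,0,-0.003,0,0,0,0],
    [0,0,-0.002,0,0,0,0],
    [0,0,0,0,0,0,0]
  ]
}}

```text
t: 11.1
eef_pos: [0.5193, 0.113, 0.0854]
tool_rot: [0.0, 0.934, 0.357, 0.0]
contact_force: [-0.3, 0.2, -2.5]
gripper_width: 0.308
grasp_force: 60.3
```

Emit:
{"op": "jog_arm", "data": {
  "deltas": [
    [0,0,-0.0015,0,0,0,0],
    [0,0,0,0,0,0,0],
    [0,0,0,0,0,0,0]
  ]
}}

```text
t: 11.4
eef_pos: [0.5193, 0.1131, 0.0853]
tool_rot: [0.0, 0.934, 0.357, 0.0]
contact_force: [-5.7, -2.2, 15.1]
gripper_width: 0.312
grasp_force: 62.0
```

The collar is seated (15 N upward at z 0.085). I'll release and retreat.

Emit:
{"op": "jog_arm", "data": {
  "deltas": [
    [0,0,0.001,0,0,0,0],
    [0,0,0,0,0,0,0.7],
    [0,0,0,0,0,0,0.8],
    [0,0,0,0,0,0,0.8],
    [0,0,0,0,0,0,0.8],
    [0,0,0,0,0,0,0.8],
    [0,0,0.02,0,0,0,0.8],
    [0,0,0.04,0,0,0,0.8],
    [0,0,0.04,0,0,0,0.8],
    [0,0,0.04,0,0,0,0.8]
  ]
}}

```text
t: 12.4
eef_pos: [0.5188, 0.1129, 0.2261]
tool_rot: [-0.0, 0.934, 0.357, -0.0]
contact_force: [0.3, -0.7, 0.7]
gripper_width: 0.797
grasp_force: 0.0
```

Emit:
{"op": "jog_arm", "data": {
  "deltas": [
    [0,-0.045,0,0,0,0,0.8],
    [0,-0.045,0,0,0,0,0.8],
    [0,-0.045,0,0,0,0,0.8],
    [0,-0.045,0,0,0,0,0.8],
    [0,-0.045,0,0,0,0,0.8],
    [0,0,0,0,0,0,0.8],
    [0,0,0,0,0,0,0.8]
  ]
}}

```text
t: 13.1
eef_pos: [0.5189, -0.1132, 0.2246]
tool_rot: [-0.0, 0.935, 0.356, -0.0]
contact_force: [0.3, 0.6, -1.1]
gripper_width: 0.802
grasp_force: 0.0
```

```bash
python3 - <<'E'
from h import *
s=cam("scene"); t=cam("top")
f=lambda i:cv2.resize(i,(390,390),interpolation=cv2.INTER_CUBIC)
cv2.imwrite("pics/c5.png",cv2.cvtColor(np.hstack([f(s["img"][90:220,170:300]),f(t["img"][170:300,140:270])]),cv2.COLOR_RGB2BGR))
E
```

```text
(no output)
```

View pics/c5.png

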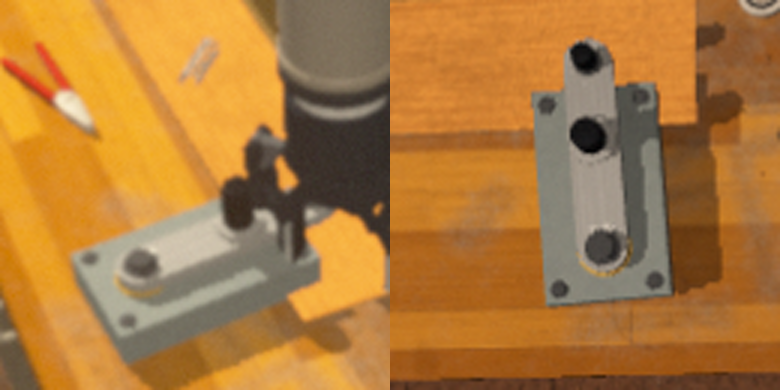

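The pin stands upright with its collar on the arm: knob at (237,203) in the scene half and (588,135) in the top half. The arm is in line and the robot is clear.

```bash
python3 -c "
from station import bot
print(bot.hand_in())"
```

```text
the job is handed in; nothing more can be done
None
```

I swung the arm into line and pushed the round-knob pin down until its collar seated on the arm, then released it and moved the robot clear. The T-handled pin was not touched, and the job was handed in at about 13 s; no verdict was returned.

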